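# Switch the ball feeder to its other chute

## Task

Steel balls wait in the feeder's queue, and the seesaw gate below them is tipped towards one chute: with a fingertip, push down the gate's raised end so that it rocks over its pivot and rests tipped the other way. Only then press the release lever's pad fully down, so that all three balls roll off down the newly chosen chute and come to rest in the bin there. Just push, do not pick anything up; never touch the balls, and leave the bins and the things around the feeder where they are.

Things in the scene. Friction and masses are not known exactly. Their poses are not given: they have to be found in the camera images.
- feeder: Ball feeder, white base 270 x 280 x 12 mm, fixed; place and yaw vary. Origin: under its base, below the gate's middle. x points away from the robot, up the queue channel; y left; z up. The aluminium channel (34 mm wide, over y = 0, x 10 to 191, walls up to 204 mm high) holds the balls; its mouth is over the gate. Two chutes run from under the gate's ends (y = +-98) down and out to the bins.
- gate (a joint): Tilt of the steel seesaw gate about its axle (along feeder x, 105 mm above the bench). -0.30 rad: left (+y) end down, balls run to the left bin. +0.30: right end down, balls run to the right bin. Starts at either stop (or drops onto it in the first second). Light and top-heavy: under 1 N on a tab rocks it; once past level (0) it drops by itself onto the other stop and stays.
- left_tab (a point): Centre of the top face of the black finger tab (40 mm along x, 36 mm along y, 5 mm thick) at the gate's left end, on its robot side. In the feeder's frame x -42, y about +100 mm; 170 mm high when raised, 111 mm when down. The gate's 24 mm high front wall starts 22 mm farther in +x.
- right_tab (a point): The same tab at the gate's right end, feeder x -42, y about -100 mm; heights as for the left.
- release (a joint): Angle of the release lever, a steel bar under the queue channel along feeder y, hinged 70 mm right of the channel. 0: up, its stop blade stands 9 mm into the channel and holds the balls. 0.20: fully down, balls roll out (needs over 0.15). Stiff pivot: it stays where it is left; about 1 N at the pad moves it.
- release_pad (a point): Centre of the top face of the lever's black pad (40 mm along x, 36 mm along y, 6 mm thick), feeder x 84, y +110 mm, always left of the channel; 170 mm high when up, 134 mm when fully down.
- ball0_center (a point): Centre of a steel ball, 22 mm diameter, 44 g, number 1 in the queue counted from the stop. Once released the balls need about 3 s to roll out and lie still.
- ball1_center (a point): Centre of a steel ball, 22 mm diameter, 44 g, number 2 in the queue counted from the stop. Once released the balls need about 3 s to roll out and lie still.
- ball2_center (a point): Centre of a steel ball, 22 mm diameter, 44 g, number 3 in the queue counted from the stop. Once released the balls need about 3 s to roll out and lie still.
- bin_left: Loose grey open bin, 120 (x) x 130 (y) x 60 mm high, 3 mm walls, under the end of the left chute, at feeder y about +237 mm. Origin: centre of its underside.
- bin_right: The same bin under the right chute, at feeder y about -237 mm.
- jar: Bystander: jar 48 mm wide, 60 mm high, stands right of the queue channel. Origin: centre of its underside.
- cast: Bystander: small round plaster cast, 52 mm wide, 26 mm high, in front of the feeder (robot side). Origin: centre of its underside.
- driver: Bystander: screwdriver with a blue handle, 160 mm long, lying left of the queue channel behind the left bin. Origin: middle of its underside.

How it is judged:
By the outcome, as a careful person would: the job done as asked, in the order asked, and still so for the second after the job is handed in, with the robot touching nothing.
It also fails if it takes over 48 s, if anything falls off the work surface, if the arm or the gripper's body presses on something with over 40 N, if the wrist force passes 120 N, or if a joint passes its speed limit or range.

## Robot

A 6-joint arm with a two-finger parallel gripper is mounted at the origin on the work surface. World frame = base frame: x ahead of the robot, y to its left, z up, the work surface at z = 0. Lengths are in m, angles in rad, forces in N, time in s.
With the tool pointing down it reaches from about 0.325 to 0.925 m from the base axis. Payload 3.1 kg.
Tool frame: the origin (TCP) lies on the centre line of the jaws, within the pads' length; the fingertips stand 17 mm ahead of it and the grasp point (between the pads) lies 2 mm behind it; z points along the fingers, y is the line along which they close (so a half turn about z gives the same grasp; the last joint's range is limited). The gripper opens to 85 mm and grips with 20 to 120 N. Pads are 22 mm wide; open, the fingers measure 114 mm over their backs; the gripper's body (76 mm by 85 mm) begins 54 mm behind the grasp point. The pads swing forward as they close: fully open they stand 13 mm farther back than shut.
Start: joints at [1.054, 0.217, 1.613, -0, 1.311, -0.112], TCP at [0.246, 0.575, 0.248] pointing down, gripper open.
Joint ranges: [-2.75, 2.75], [-0.78, 2.1], [0.31, 2.55], [-1.13, 4.27], [0.13, 2.63], [-2.58, 2.58]. Speed limits (rad/s): [2.79, 2.79, 3.14, 3.14, 3.14, 3.14].

## Interface

Orientations are given as a unit quaternion [w, x, y, z].
In Python, from bench import status, eyes, sign_off, trace, place_of gives the robot as it stands.
- The arm moves only by the shell command python3 -m crank 'ROWS' [OPENING] [FORCE]. ROWS is JSON, a list of rows, each an object with "xyz": the shift along the tool's x, y, z in m, a list of three; "twist": the turn about the tool's z in degrees. In form: [{"xyz": [x, y, z], "twist": twist}, ...]. A call has 1 to 20 rows; each row shifts and turns the commanded pose from where the row before left it, along the tool's axes as they then stand; what a row does not reach is not made up. A row lasts 1/8 s, in which the tool goes at most 62.5 mm and 10.7 degrees, less where a joint would pass 70% of its speed; a pose out of reach is approached as far as the arm can. A call is refused whole if a number of a shift passes 0.0625 or a number of a turn 10.7, either way. A call with a gripper value outside its range is refused whole. OPENING is the gripper's target within -1 to 1 (shut at 1, half-way at 0, fully open at -1), set as the call begins (- or left out, the last holds). The fingers move at their own pace and stop on an object; FORCE is the grip in N (left out, the last holds). Time passes only in rows, so rows that do not move let the fingers close. It gives the time, the measured TCP pose, the force, the opening and the grip force at its end, in the units of the state.
- status.observe(): the state, without advancing time (a new reading comes with each control period).
- eyes.read_camera(name): name is "scene" or "top" or "wrist"; returns a dict with "color" (480x640x3 uint8, red, green, blue), "z_map" (480x640 float32, m along the optical axis (not along the pixel's ray), 0 where there is no reading), "fx", "fy", "cx", "cy" (pixels), "D" ([k1, k2, p1, p2, k3] as OpenCV has them; the pictures are not rectified), "R" (3x3) and "t" (3): a world point X has camera coordinates R X + t; the wrist camera has in their place "tool_from_camera" (4x4, takes a point from camera to tool coordinates, whose origin is the TCP and whose axes are the flange's). Camera axes: x right, y down, z forward; pixel columns grow to the right and rows downward; lengths in m; the calibration is good to about 2 mm. A picture is of the moment at which its call begins: read the wrist's pose just before it.
- sign_off(): hands the job in; it is judged then, once.
Trained networks look in a picture, given as the dict that the camera call returned (one of the last four; its "shot" number tells which), for a name from the list of things; names that differ only in an ending like _2 or _b are one class to them, and where a whole thing is asked for, a point or a joint stands for the part that bears it (a point fixed in the world has none). Each returns a list of dicts, best first, with "conf" (0 to 1); they miss things now and then, are a little off and sometimes report something else, mostly with a low value. They report only what shows in the picture. A call takes as long as a camera call.
- trace(label, picture): "region" (480x640 bool, what is visible of it) and "pixel" ([row, column] in pixels, amid what is visible of it).
- place_of(label, picture): "pixel" ([row, column] in pixels: a listed point, or the origin of a listed thing).
The state is a dict: "t": time; "q": joint angles; "joint_vel": joint speeds; "joint_torque": joint torques, N m; "eef_pos": TCP position; "orientation": TCP orientation; "wrist_force": force on the tool from outside, world axes, zero at the start; "moment": the same for the moment, N m; "opening": opening from 0.0 (shut) to 1.0 (fully open); "finger_force": force on a finger pad.
Only numpy, scipy, OpenCV 4.12 (cv2) and the standard library are available. Lean on these libraries where they do the work, as an engineer would, in place of code of your own. Each camera call takes 0.05 s, during which the arm holds its last target. There are 200 camera calls.

## Working session

There is one attempt and no reset: what is moved stays moved. The work goes in short steps, Python scripts to look and compute and a shell command to move; the robot and the scene stay as the last step left them, time stands still between calls to the robot, and variables do not carry over. Pictures are saved under pics/ and viewed, at most 10 in all, crops included, and the job is handed in when it is done.

```bash
mkdir -p pics
cat > h.py <<'E'
import numpy as np, cv2
from bench import status, eyes, trace, place_of
def pt(p,px,r=2):
    """pixel[row,col] -> world via depth"""
    row,col=int(round(px[0])),int(round(px[1]))
    z=p["z_map"][max(row-r,0):row+r+1,max(col-r,0):col+r+1]; z=z[z>0]
    if z.size==0: return None
    z=np.median(z)
    K=np.array([[p["fx"],0,p["cx"]],[0,p["fy"],p["cy"]],[0,0,1]])
    u=cv2.undistortPoints(np.array([[[px[1],px[0]]]],float),K,np.array(p["D"],float))[0,0]
    return p["R"].T@(np.array([u[0]*z,u[1]*z,z])-p["t"])
def ray(p,px):
    K=np.array([[p["fx"],0,p["cx"]],[0,p["fy"],p["cy"]],[0,0,1]])
    u=cv2.undistortPoints(np.array([[[px[1],px[0]]]],float),K,np.array(p["D"],float))[0,0]
    return -p["R"].T@p["t"], p["R"].T@np.array([u[0],u[1],1])
def save(p,n): cv2.imwrite(f"pics/{n}.png",p["color"][:,:,::-1])
E
python3 - <<'E'
from h import *
np.set_printoptions(precision=3,suppress=True)
s=status.observe(); print(s["t"],s["eef_pos"],s["orientation"],s["wrist_force"])
P={n:eyes.read_camera(n) for n in("top","scene")}
for n in P: save(P[n],n+"0")
for l in ["left_tab","right_tab","release_pad","ball0_center","bin_left","bin_right","feeder","jar","cast","driver"]:
    R=[]
    for n in P:
        d=place_of(l,P[n])
        if d:
            print(l,n,round(d[0]["conf"],2),np.round(d[0]["pixel"]),pt(P[n],d[0]["pixel"])); R.append(ray(P[n],d[0]["pixel"]))
        else: print(l,n,"none")
    if len(R)==2:
        A=np.stack([R[0][1],-R[1][1]],1); k=np.linalg.lstsq(A,R[1][0]-R[0][0],rcond=None)[0]
        a=R[0][0]+k[0]*R[0][1]; b=R[1][0]+k[1]*R[1][1]; print("   tri",(a+b)/2,"gap",np.linalg.norm(a-b))
E
```

```text
0.0 [0.246 0.574 0.247] [-0.     0.201  0.98  -0.001] [ 0.5   -0.516  0.436]
left_tab top 0.92 [281. 344.] [0.507 0.004 0.17 ]
left_tab scene 0.94 [205. 278.] [0.508 0.004 0.169]
   tri [0.507 0.004 0.168] gap 0.00022729291814593063
right_tab top 0.89 [299. 453.] [ 0.477 -0.192  0.108]
right_tab scene 0.91 [220. 178.] [ 0.466 -0.177  0.113]
   tri [ 0.476 -0.181  0.13 ] gap 0.012968838832345312
release_pad top 0.75 [209. 339.] [0.631 0.011 0.169]
release_pad scene 0.93 [269. 296.] [0.636 0.013 0.17 ]
   tri [0.633 0.012 0.163] gap 0.002480268967984201
ball0_center top 0.46 [207. 406.] [ 0.629 -0.101  0.192]
ball0_center scene 0.52 [273. 221.] [ 0.63  -0.105  0.191]
   tri [ 0.63  -0.103  0.189] gap 0.003460369661723163
bin_left top 0.73 [260. 270.] [0.568 0.144 0.003]
bin_left scene 0.96 [264. 358.] [0.565 0.146 0.003]
   tri [0.567 0.145 0.008] gap 0.001973894086010014
bin_right top 0.88 [290. 501.] [ 0.502 -0.316  0.002]
bin_right scene 0.96 [276. 123.] [ 0.501 -0.315  0.002]
   tri [ 0.502 -0.315  0.004] gap 0.00041163263710723903
feeder top 0.84 [274. 388.] [ 0.518 -0.071  0.165]
feeder scene 0.86 [273. 241.] [ 0.623 -0.075  0.163]
   tri [ 0.538 -0.087  0.001] gap 0.010090516503908627
jar top 0.6 [227. 486.] [ 0.619 -0.278  0.058]
jar scene 0.88 [333. 136.] [ 0.642 -0.283  0.04 ]
   tri [ 0.629 -0.292  0.01 ] gap 0.001256404773167735
cast top 0.94 [333. 387.] [ 0.421 -0.082  0.026]
cast scene 0.51 [224. 233.] [ 0.518 -0.078  0.149]
   tri [ 0.421 -0.085 -0.   ] gap 0.0004282817170820049
driver top 0.56 [176. 281.] [0.735 0.121 0.023]
driver scene 0.74 [347. 368.] [0.74  0.122 0.015]
   tri [0.739 0.122 0.012] gap 0.0006530702197942068
```

View pics/top0.png

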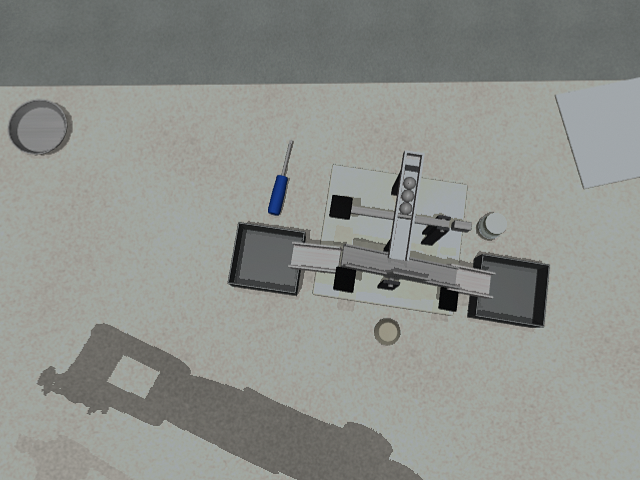

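View pics/scene0.png

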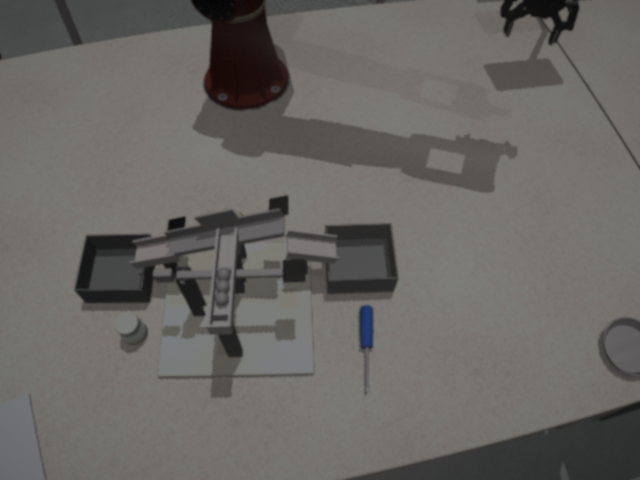

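```bash
python3 -m crank '[{"xyz":[0,0,0],"twist":-10.5},{"xyz":[0,0,0],"twist":-10.5},{"xyz":[0,0,0],"twist":-10.2},{"xyz":[0,0,0],"twist":0},{"xyz":[0,0,0],"twist":0}]' 1
cat > rel.py <<'E'
from h import *
from scipy.spatial.transform import Rotation as Rn
def go(target):
    s=status.observe(); q=s["orientation"]; M=Rn.from_quat([q[1],q[2],q[3],q[0]]).as_matrix()
    return np.round(M.T@(np.array(target)-s["eef_pos"]),4)
E
python3 - <<'E'
from rel import *
np.set_printoptions(precision=4,suppress=True)
C={}
for n in("top","scene"):
    p=eyes.read_camera(n)
    for l in("left_tab","release_pad"):
        px=np.array(place_of(l,p)[0]["pixel"])
        rs,cs=np.mgrid[-25:26,-25:26]; Q=[]
        for a,b in zip(rs.ravel(),cs.ravel()):
            r,c=int(px[0])+a,int(px[1])+b
            if p["color"][r,c].max()<60:
                w=pt(p,(r,c),0)
                if w is not None and .14<w[2]<.185: Q.append(w)
        Q=np.array(Q)
        hull=cv2.minAreaRect((Q[:,:2]*1000).astype(np.float32))
        print(n,l,len(Q),Q.mean(0),"z",Q[:,2].min(),Q[:,2].max(),hull)
        C[l]=Q.mean(0)
s=status.observe(); print(s["t"],s["eef_pos"],s["orientation"],s["opening"])
E
```

```text
t: 1.72
eef_pos: [0.2461, 0.5745, 0.2483]
orientation: [0.0, -0.069, 0.998, -0.0]
wrist_force: [0.1, 0.7, -0.8]
opening: 0.003
finger_force: 0.0
top left_tab 500 [0.511  0.0032 0.1699] z 0.15720139643487005 0.18267397725521745 ((508.83636474609375, -6.40766716003418), (56.00552749633789, 41.916542053222656), 79.47591400146484)
top release_pad 453 [0.6356 0.0079 0.1695] z 0.1587500606927166 0.17521722191662079 ((634.6976928710938, 1.0892200469970703), (50.04023361206055, 39.4635124206543), 81.19635009765625)
scene left_tab 407 [ 0.5164 -0.0023  0.1713] z 0.15570859584622748 0.18477038547191246 ((510.11663818359375, -8.711528778076172), (58.114349365234375, 43.931331634521484), 80.74581909179688)
scene release_pad 487 [0.6374 0.0086 0.1693] z 0.15613178347919357 0.17321917104903645 ((636.3695068359375, 7.47471809387207), (35.80032730102539, 40.81242752075195), 78.94746398925781)
2.025 [0.2461 0.5745 0.2483] [-0.     -0.0695  0.9976  0.    ] -0.0011088888075225065
```

```bash
python3 -m crank '[{"xyz":[-0.0125,-0.0428,0],"twist":0},{"xyz":[-0.0125,-0.0428,0],"twist":0},{"xyz":[-0.0125,-0.0428,0],"twist":0},{"xyz":[-0.0125,-0.0428,0],"twist":0},{"xyz":[-0.0125,-0.0428,0],"twist":0},{"xyz":[-0.0125,-0.0428,0],"twist":0},{"xyz":[-0.0125,-0.0428,0],"twist":0},{"xyz":[-0.0125,-0.0428,0],"twist":0},{"xyz":[-0.0125,-0.0428,0],"twist":0},{"xyz":[-0.0125,-0.0428,0],"twist":0},{"xyz":[-0.0125,-0.0428,0],"twist":0},{"xyz":[-0.0125,-0.0428,0],"twist":0},{"xyz":[-0.0125,-0.0428,0],"twist":0},{"xyz":[-0.0125,-0.0428,0],"twist":0},{"xyz":[0,0,0],"twist":0},{"xyz":[0,0,0],"twist":0}]'
python3 - <<'E'
from rel import *
print(go([.503,.006,.200]))
s=status.observe();q=s["orientation"]; M=Rn.from_quat([q[1],q[2],q[3],q[0]]).as_matrix()
p=eyes.read_camera("wrist"); save(p,"w1")
T=np.array(p["tool_from_camera"]); W=np.eye(4);W[:3,:3]=M;W[:3,3]=s["eef_pos"]; V=np.linalg.inv(W@T); p["R"],p["t"]=V[:3,:3],V[:3,3]
for l in("left_tab","release_pad"):
    d=place_of(l,p)
    if d: print(l,d[0]["conf"],np.round(d[0]["pixel"]),pt(p,d[0]["pixel"]))
E
```

```text
t: 4.03
eef_pos: [0.5026, 0.0057, 0.2482]
orientation: [-0.0, -0.069, 0.998, 0.0]
wrist_force: [1.0, -0.1, -0.1]
opening: -0.0
finger_force: 0.0
[-0.0005  0.0002  0.0482]
left_tab 0.67 [267. 324.] [0.50812658 0.00473732 0.17021533]
```

View pics/w1.png

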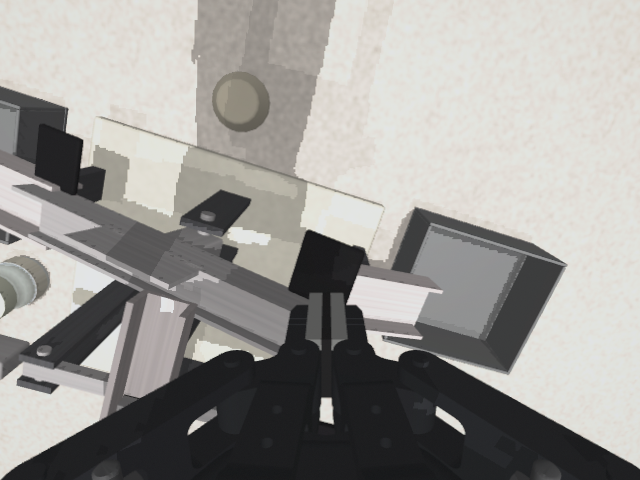

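The picture shows the left tab at (267,324), just ahead of the closed fingertips. The feeder is turned about 16° from my tool axes, so I twist back and then push.

```bash
python3 -m crank '[{"xyz":[0,0,0],"twist":8},{"xyz":[0,0,0],"twist":8},{"xyz":[0,0,0.0125],"twist":0},{"xyz":[0,0,0.0125],"twist":0},{"xyz":[0,0,0.0125],"twist":0},{"xyz":[0,0,0.0125],"twist":0},{"xyz":[0,0,0.007],"twist":0},{"xyz":[0,0,0.007],"twist":0},{"xyz":[0,0,0.007],"twist":0}]'
python3 -m crank '[{"xyz":[0,0,0.007],"twist":0},{"xyz":[0,0,0.007],"twist":0},{"xyz":[0,0,0.007],"twist":0},{"xyz":[0,0,0.007],"twist":0},{"xyz":[0,0,0.006],"twist":0},{"xyz":[0,0,0],"twist":0},{"xyz":[0,0,0],"twist":0}]'
python3 -m crank '[{"xyz":[0,0,-0.025],"twist":0},{"xyz":[0,0,-0.04],"twist":0},{"xyz":[0,0,-0.04],"twist":0},{"xyz":[0,0,0],"twist":0},{"xyz":[0,0,0],"twist":0}]'
python3 - <<'E'
from rel import *
s=status.observe();q=s["orientation"]; M=Rn.from_quat([q[1],q[2],q[3],q[0]]).as_matrix()
P={n:eyes.read_camera(n) for n in("top","scene","wrist")}
p=P["wrist"]; T=np.array(p["tool_from_camera"]); W=np.eye(4);W[:3,:3]=M;W[:3,3]=s["eef_pos"]; V=np.linalg.inv(W@T); p["R"],p["t"]=V[:3,:3],V[:3,3]
for n,p in P.items():
  save(p,n+"2")
  for l in("left_tab","right_tab","release_pad"):
    d=place_of(l,p)
    if d: print(n,l,round(d[0]["conf"],2),np.round(d[0]["pixel"]),pt(p,d[0]["pixel"]))
print(go([.634,.010,.2484]))
E
```

```text
t: 5.3
eef_pos: [0.5033, 0.0055, 0.1773]
orientation: [0.0, 0.07, 0.998, -0.0]
wrist_force: [0.2, -0.8, 1.4]
opening: 0.004
finger_force: 0.1
t: 6.18
eef_pos: [0.5031, 0.0055, 0.1434]
orientation: [0.0, 0.07, 0.998, 0.0]
wrist_force: [0.7, -1.0, -0.7]
opening: -0.002
finger_force: 0.0
t: 6.8
eef_pos: [0.5026, 0.0056, 0.2481]
orientation: [-0.0, 0.07, 0.998, -0.0]
wrist_force: [-0.1, -0.8, -0.4]
opening: -0.0
finger_force: 0.0
top left_tab 0.46 [298. 445.] [ 0.47447059 -0.16514156  0.16999127]
top right_tab 0.69 [296. 441.] [ 0.4780878  -0.15867856  0.16798259]
top release_pad 0.65 [206. 338.] [0.63731717 0.01219393 0.16951198]
scene left_tab 0.97 [221. 292.] [0.50753851 0.02845452 0.10991274]
scene right_tab 0.74 [203. 182.] [ 0.47174141 -0.15875234  0.16918729]
scene release_pad 0.98 [270. 296.] [0.63791921 0.01166185 0.16859644]
wrist left_tab 0.76 [240. 358.] [0.51317365 0.02707614 0.11246026]
wrist right_tab 0.78 [266.  32.] [ 0.48372603 -0.16096007  0.17142523]
[-0.1292  0.0227 -0.0002]
```

View pics/scene2.png

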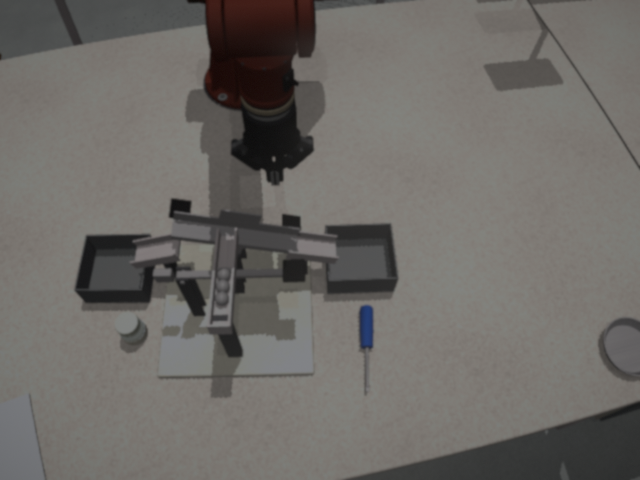

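The gate now rests tipped left: the left tab at (221,292) is down at 110 mm and the right tab is up at 170 mm. All three balls are still queued. Next I go to the release pad.

```bash
python3 -m crank '[{"xyz":[-0.0327,0.0062,0],"twist":0},{"xyz":[-0.0327,0.0062,0],"twist":0},{"xyz":[-0.0327,0.0062,0],"twist":0},{"xyz":[-0.0327,0.0062,0],"twist":0},{"xyz":[0,0,0],"twist":0},{"xyz":[0,0,0.0125],"twist":0},{"xyz":[0,0,0.0125],"twist":0},{"xyz":[0,0,0.0125],"twist":0},{"xyz":[0,0,0.0125],"twist":0},{"xyz":[0,0,0.007],"twist":0},{"xyz":[0,0,0.007],"twist":0},{"xyz":[0,0,0.007],"twist":0},{"xyz":[0,0,0],"twist":0}]'
python3 -m crank '[{"xyz":[0,0,0.006],"twist":0},{"xyz":[0,0,0.006],"twist":0},{"xyz":[0,0,0.006],"twist":0},{"xyz":[0,0,0.005],"twist":0},{"xyz":[0,0,0],"twist":0}]'
python3 -m crank '[{"xyz":[0,0,0.002],"twist":0},{"xyz":[0,0,0],"twist":0}]'
```

```text
t: 9.02
eef_pos: [0.6357, 0.0119, 0.1768]
orientation: [-0.0, 0.07, 0.998, -0.0]
wrist_force: [-0.5, 0.3, -0.2]
opening: 0.002
finger_force: 0.0
t: 9.65
eef_pos: [0.6353, 0.012, 0.1534]
orientation: [-0.001, 0.07, 0.998, 0.0]
wrist_force: [-0.2, 0.4, 0.2]
opening: 0.003
finger_force: 0.0
t: 9.9
eef_pos: [0.6358, 0.012, 0.1521]
orientation: [-0.0, 0.07, 0.998, 0.0]
wrist_force: [-0.2, -0.4, 1.3]
opening: 0.001
finger_force: 0.0
```

```bash
python3 -m crank '[{"xyz":[0,0,0.002],"twist":0},{"xyz":[0,0,0],"twist":0}]' | grep -E 'eef|wrist'
python3 -m crank '[{"xyz":[0,0,0.001],"twist":0},{"xyz":[0,0,0],"twist":0}]'| grep -E 'eef|wrist'
```

```text
eef_pos: [0.6361, 0.0119, 0.1514]
wrist_force: [-1.8, 0.0, 4.9]
eef_pos: [0.6362, 0.0119, 0.1511]
wrist_force: [-2.7, -0.0, 8.5]
```

The force rises while the pad stays put, so the lever is at its stop. I lift straight up, wait and look.

```bash
python3 -m crank '[{"xyz":[0,0,-0.01],"twist":0},{"xyz":[0,0,-0.03],"twist":0},{"xyz":[0,0,-0.04],"twist":0},{"xyz":[0,0,-0.04],"twist":0},{"xyz":[0,0,-0.04],"twist":0},{"xyz":[0,0,0],"twist":0},{"xyz":[0,0,0],"twist":0},{"xyz":[0,0,0],"twist":0},{"xyz":[0,0,0],"twist":0},{"xyz":[0,0,0],"twist":0},{"xyz":[0,0,0],"twist":0},{"xyz":[0,0,0],"twist":0},{"xyz":[0,0,0],"twist":0},{"xyz":[0,0,0],"twist":0},{"xyz":[0,0,0],"twist":0},{"xyz":[0,0,0],"twist":0},{"xyz":[0,0,0],"twist":0},{"xyz":[0,0,0],"twist":0},{"xyz":[0,0,0],"twist":0},{"xyz":[0,0,0],"twist":0}]'
python3 -m crank '[{"xyz":[0.03,0,0],"twist":0},{"xyz":[0.05,0,0],"twist":0},{"xyz":[0.06,0,0],"twist":0},{"xyz":[0.06,0,0],"twist":0},{"xyz":[0.03,0,0],"twist":0},{"xyz":[0,0,0],"twist":0},{"xyz":[0,0,0],"twist":0},{"xyz":[0,0,0],"twist":0},{"xyz":[0,0,0],"twist":0},{"xyz":[0,0,0],"twist":0}]'
python3 - <<'E'
from rel import *
P={n:eyes.read_camera(n) for n in("scene","top")}
for n,p in P.items():
  save(p,n+"3")
  for l in("left_tab","release_pad","ball0_center","bin_left","bin_right","jar","cast","driver"):
    for d in place_of(l,p)[:3 if "ball" in l else 1]: print(n,l,round(d["conf"],2),np.round(d["pixel"]),pt(p,d["pixel"]))
E
```

```text
t: 12.9
eef_pos: [0.6359, 0.0119, 0.3093]
orientation: [-0.0, 0.07, 0.998, 0.0]
wrist_force: [-0.1, 0.0, -0.8]
opening: -0.002
finger_force: 0.0
t: 14.15
eef_pos: [0.4085, 0.0438, 0.3091]
orientation: [-0.0, 0.07, 0.998, -0.0]
wrist_force: [0.6, -0.4, -0.3]
opening: -0.001
finger_force: 0.0
scene left_tab 0.94 [220. 295.] [0.5061407  0.03350095 0.10789241]
scene release_pad 0.78 [278. 293.] [0.63415195 0.00729593 0.13291859]
scene ball0_center 0.56 [261. 385.] [0.57948244 0.1958913  0.02194   ]
scene bin_left 0.95 [263. 363.] [0.56502183 0.15687225 0.00193322]
scene bin_right 0.67 [275. 122.] [ 0.49947697 -0.31580298  0.00361808]
scene jar 0.78 [334. 138.] [ 0.64167907 -0.28215716  0.0348826 ]
scene driver 0.66 [345. 368.] [0.73765314 0.12117159 0.02056179]
top left_tab 0.97 [282. 331.] [0.51123317 0.02476938 0.11036423]
top release_pad 0.93 [212. 338.] [0.63467754 0.01204482 0.13274034]
top ball0_center 0.52 [256. 242.] [0.57386909 0.19634602 0.02202378]
top bin_left 0.6 [258. 272.] [0.5732934  0.13982471 0.00275463]
top bin_right 0.6 [288. 504.] [ 0.50472389 -0.32151546  0.00227992]
top jar 0.95 [228. 489.] [ 0.6160167  -0.28097297  0.05961988]
top cast 0.55 [332. 388.] [ 0.41428075 -0.00869133  0.63608265]
top driver 0.74 [175. 283.] [0.74035816 0.11709542 0.01479967]
```

View pics/scene3.png

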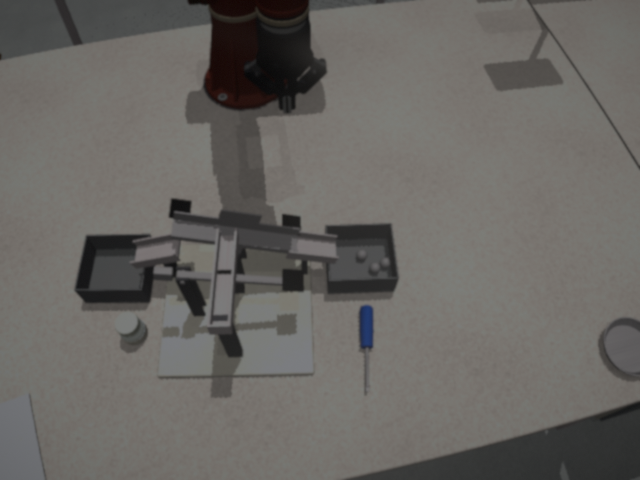

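All three balls are in the left bin, at about (257,361), (268,375) and (262,386). The release pad is down at 133 mm, the gate is unchanged and the bystanders are in place. I allow a short settling time and hand in.

```bash
python3 -m crank '[{"xyz":[0,0,0],"twist":0},{"xyz":[0,0,0],"twist":0},{"xyz":[0,0,0],"twist":0},{"xyz":[0,0,0],"twist":0},{"xyz":[0,0,0],"twist":0},{"xyz":[0,0,0],"twist":0},{"xyz":[0,0,0],"twist":0},{"xyz":[0,0,0],"twist":0},{"xyz":[0,0,0],"twist":0},{"xyz":[0,0,0],"twist":0},{"xyz":[0,0,0],"twist":0},{"xyz":[0,0,0],"twist":0}]' | head -1; python3 -c "from bench import sign_off; print(sign_off())"
```

```text
t: 16.55
the job is handed in; nothing more can be done
None
```

The job is handed in at about 16.6 s: the gate was rocked over to the left, the release lever then pressed to its stop, and all three balls are in the left bin with nothing else visibly moved.

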